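Third hand at the tart tray

TASK

The pull-out tart tray is locked on its dock by a pin: draw the pin straight out, hang it upright by its collar in the notch of the small steel pin rest beside the dock and let go of it. Then push the tray home against the sprung buffer and press it there with a steady force of about 10 N, without ever squashing the buffer to the end of its travel. Keep the tarts standing on the tray and leave the other things on the counter where they are; the program finishes while still pressing (hold steady for two seconds, do not let go), so that my colleague can screw on the catch.

Things in the scene. Friction and masses are not known exactly. Their poses are not given: they have to be found in the camera images.
- dock: fixed steel base plate 390 x 190, top 16 above the counter, with two aluminium side guides (tops 34 above the counter). Its x axis runs along the guides from the open front end to the buffer, y left, z up. Origin on the counter, under the handle plate of the locked tray; plate from x = -50 to 340; 11 mm pin bore at x = 60, y = 0. Its place varies, its yaw up to 0.45 rad either way
- tray: white tray 190 x 150, floor 12 thick, about 0.55 kg (0.7 to 1.4 times that), carrying two loose tarts; loose on the dock between the guides (2.5 play each side). Axes as the dock's; origin at its underside below the handle plate; front edge at x = -20, rear face, which meets the pad, at x = 170; pin hole 11 at x = 60, y = 0. Slides towards the dock's +x once the pin is out
- tray_handle (a point): point in the handle, 40 above the tray's underside (56 above the counter). The handle is an upright steel plate 8 thick (along the dock's x), 70 wide (along y), its top 73 above the counter, standing 45 above the tray floor. Pinch it from above across its thickness, or push on its front face
- pin: steel locking pin, 66 long, 60 g, upright in the tray's hole and dock's bore. Origin at its tip (lower end), z up along it. Shaft 10 diameter from the tip to 26, collar 26 diameter from 26 to 30 (resting on the tray floor), round grip 14 diameter from 30 to 66. Must rise 26 to come clear. Handle plate 60 before it, tarts 27 or more beyond: close the fingers along the dock's y
- rest: fixed steel pin rest on the dock's left or right, 150 to 170 from its centre line. Foot 70 x 60; fork 50 wide, 50 high at its top, prongs 8 thick, notch 16 wide: open above, below and to its -x side, closed 13 from the origin on its +x side; prongs end at x = -22. Origin on the counter under the seat; z up; yaw differs from the dock's
- rest_seat (a point): the seat of the notch: middle of the notch at the fork's top face, 50 above the counter. The parked pin hangs here by its collar, tip 26 below this point
- buffer: fixed aluminium housing 130 wide, 40 high, at the far end of the dock between the guides, with the sprung pad before it; together they make the buffer. Axes as the dock's; origin on the dock plate below the resting face of the pad. The rear of the locked tray is 45 to 85 away from that face
- pad_face (a point): middle of the pad's front face, 34 above the counter: a black rubber-faced bar 120 wide, 32 high, 14 thick, on two springs; it moves with the pad
- pad (a joint): travel of the buffer pad in m: 0 at rest, growing as it is pushed towards +x of the dock; spring 700 N/m without preload (10 N at 0.0143), end of travel at 0.030. The tray's own friction on the dock (about 2 to 6 N) adds to the push that the robot feels while it advances
- tart1: matcha tart, 68 across, 22 high, loose on the tray's left half; origin at the centre of its underside
- tart2: chocolate tart, 68 across, 22 high, loose on the tray's right half; origin at the centre of its underside
- driver: screwdriver, about 200 long, lying on the counter beside the far half of the dock; bystander, origin on the counter under the tool
- screws: open grey plastic screw box 70 x 50 x 25, on the counter beside the far half of the dock, on the other side from the screwdriver; bystander, origin at the centre of its underside
- catch: small steel angle catch 50 x 30, 25 high, lying on the counter at the robot's left, ahead; the colleague will screw it on; bystander
- plates: stack of small white plates, 96 across, 25 high, beside the front half of the dock, on the side away from the pin rest; bystander, origin at the centre of its underside
- shaker: glass jar with steel cap, 56 across, 110 high, on the counter at the robot's right; bystander, origin at the centre of its underside
Not all that is in view belongs to the job. Leave any pink look-alike of the rest alone.

How it is judged (in metres and radians):
On the way, in this order (a step that is already met when the one before it is completed fails the run):
1. the pin is drawn clear of the tray (z of pin in the frame of tray above 0.013 m), for 0.1 s.
2. the pin hangs upright in the notch, let go (horizontal distance between pin and rest_seat below 0.01 m and z of pin in the frame of rest_seat between -0.03 and -0.021 m and angle between pin's own z axis and vertical below 0.2 rad and contact force between the fingers and pin below 0.05 N and linear speed of pin below 0.03 m/s), for 0.3 s.
3. the robot presses the tray on the buffer with 5 to 17 N, steadily for 1.5 s (contact force between tray and buffer between 5 and 17 N and value of joint pad between 0.006 and 0.0255 m and linear speed of tray below 0.02 m/s and contact force between any of the fingers, the arm and tray above 3 N), for 1.5 s.
At the end, for the whole second after the job is handed in: robot still pressing the tray on the buffer with 5 to 17 N (pad in 6 to 25.5 mm), tray at rest and flat (0.06 rad), both tarts on its floor (0.15 rad); pin untouched and upright (0.2 rad) in the notch, within 10 mm of the seat, tip 21 to 30 mm below the fork top (all of step 2 and all of step 3 and angle between each of tart1, tart2's own z axis and vertical below 0.15 rad and z of tart1 in the frame of tray between 0.008 and 0.02 m and z of tart2 in the frame of tray between 0.008 and 0.02 m and angle between tray's own z axis and vertical below 0.06 rad); the arm keeps its last pose, push and grip.
It fails at once if the buffer is squashed to the end of its travel (value of joint pad above 0.0285 m).
It fails at once if a tart tips over or leaves the tray (angle between any of tart1, tart2's own z axis and vertical above 0.5 rad or z of any of tart1, tart2 in the frame of tray below 0 m).
It fails at once if another thing on the counter is shifted by more than 30 mm (distance of any of driver, screws, catch, plates, shaker from where it was at the start of the episode above 0.03 m).
It also fails if it takes over 51 s, if anything falls off the work surface, if the arm or the gripper's body presses on something with over 40 N, if the wrist force passes 120 N, or if a joint passes its speed limit or range.

ROBOT

A 6-joint arm with a two-finger parallel gripper is mounted at the origin on the work surface. World frame = base frame: x ahead of the robot, y to its left, z up, the work surface at z = 0. Lengths are in m, angles in degrees, forces in N, time in s.
With the tool pointing down it reaches from about 0.375 to 0.9 m from the base axis. Payload 3.1 kg.
Tool frame: the origin (TCP) lies on the centre line of the jaws, within the pads' length; the fingertips stand 19 mm ahead of it and the grasp point (between the pads) is the TCP (tips_ahead is the distance from the TCP to the fingertips, in m); z points along the fingers, y is the line along which they close (so a half turn about z gives the same grasp; the last joint's range is limited). The gripper opens to 87 mm and grips with 3 to 60 N. Pads are 19 mm wide; open, the fingers measure 117 mm over their backs; the gripper's body (75 mm by 190 mm) begins 51 mm behind the grasp point.
Start: joints at [-77.779, 30.224, 82.088, -0, 67.689, -10.227], TCP at [0.239, -0.578, 0.242] pointing down, gripper open.
Joint ranges: [-176.69, 176.69], [-43.24, 126.21], [12.49, 139.97], [-82, 262], [0, 151.66], [-163.58, 163.58]. Speed limits (degrees/s): [159.86, 159.86, 180, 180, 180, 180].

INTERFACE

Orientations are given as a 3x3 rotation matrix whose columns are the frame's x, y, z axes.
In Python, from rig import read_state, capture, hand_in, trace, landmark_of, tips_ahead gives the robot as it stands.
- The arm moves only by the shell command python3 -m jog 'ROWS'. ROWS is JSON, a list of rows, each an object of numbers: "tx", "ty", "tz": the shift along the tool's x, y, z in cm; "roll": the turn about the tool's z in rad; "jaw": the opening, from 0 (shut) to 1 (fully open). A call has 1 to 8 rows; each row shifts and turns the commanded pose from where the row before left it, along the tool's axes as they then stand; what a row does not reach is not made up. A row lasts 1/10 s, in which the tool goes at most 50 mm and 8.59 degrees, less where a joint would pass 70% of its speed; a pose out of reach is approached as far as the arm can. A call with a gripper value outside its range is refused whole. The fingers move at their own pace and stop on an object; the grip force is fixed at half the most. Time passes only in rows, so rows that do not move let the fingers close. It gives the time, the measured TCP pose, the force, the opening and the grip force at its end, in the units of the state.
- read_state(): the state, without advancing time (a new reading comes with each control period).
- capture(name): name is "side" or "top" or "wrist"; returns a dict with "img" (420x560x3 uint8, red, green, blue), "vertical_fov" (degrees; the focal length in pixels is half the picture's height over the tangent of half this angle, whatever the lens; pixels are square), "cx", "cy" (the principal point, pixels), "cam_to_world" (4x4, takes a point from camera to world coordinates); the wrist camera has in their place "tool_from_camera" (4x4, takes a point from camera to tool coordinates, whose origin is the TCP and whose axes are the flange's). Camera axes: x right, y up, looking along -z (the intrinsics and any distortion apply to the point x, -y, -z); pixel columns grow to the right and rows downward; lengths in m; the calibration is good to about 2 mm. The wrist camera is an equidistant fisheye: a pixel r from the principal point sees the ray r / f radians off the axis. A picture is of the moment at which its call begins: read the wrist's pose just before it. There is no depth.
- hand_in(): hands the job in; it is judged then, once.
Trained networks look in the newest picture that a camera, given by its name, has taken for a name from the list of things; names that differ only in an ending like _2 or _b are one class to them, and where a whole thing is asked for, a point or a joint stands for the part that bears it (a point fixed in the world has none). Each returns a list of dicts, best first, with "p" (0 to 1); they miss things now and then, are a little off and sometimes report something else, mostly with a low value. They report only what shows in the picture. A call takes as long as a camera call. They do not tell look-alikes from the thing itself.
- trace(camera, thing): "pixels" (420x560 bool, what is visible of it) and "bbox" ([left, top, width, height] in pixels, round what is visible of it).
- landmark_of(camera, thing): "point" ([row, column] in pixels: a listed point, or the origin of a listed thing).
The state is a dict: "time_s": time; "joint_positions": joint angles; "qvel": joint speeds; "tau": joint torques, N m; "position": TCP position; "tcp_rot": TCP orientation; "force": force on the tool from outside, world axes, zero at the start; "moment": the same for the moment, N m; "opening": opening from 0.0 (shut) to 1.0 (fully open); "grasp_force": force on a finger pad.
Only numpy, scipy, OpenCV 4.12 (cv2) and the standard library are available. Lean on these libraries where they do the work, as an engineer would, in place of code of your own. Each camera call takes 0.05 s, during which the arm holds its last target. There are 200 camera calls.

## Working session

There is one attempt and no reset: what is moved stays moved. The work goes in short steps, Python scripts to look and compute and a shell command to move; the robot and the scene stay as the last step left them, time stands still between calls to the robot, and variables do not carry over. Pictures are saved under pics/ and viewed, at most 13 in all, crops included, and the job is handed in when it is done.

```bash
mkdir -p pics; ls; cat > h.py <<'E'
import numpy as np, cv2
from rig import *
def ray_fixed(c,rc):
    f=c["img"].shape[0]/2/np.tan(np.radians(c["vertical_fov"])/2)
    d=np.array([(rc[1]-c["cx"])/f,-(rc[0]-c["cy"])/f,-1.])
    M=np.array(c["cam_to_world"]); d=M[:3,:3]@d
    return M[:3,3],d/np.linalg.norm(d)
def ray_wrist(c,rc,s):
    f=c["img"].shape[0]/2/np.tan(np.radians(c["vertical_fov"])/2)
    u=np.array([rc[1]-c["cx"],rc[0]-c["cy"]]); r=np.hypot(*u); t=r/f
    d=np.array([np.sin(t)*u[0]/r,-np.sin(t)*u[1]/r,-np.cos(t)])
    T=np.eye(4);T[:3,:3]=np.array(s["tcp_rot"]).reshape(3,3);T[:3,3]=s["position"]
    M=T@np.array(c["tool_from_camera"]); return M[:3,3],M[:3,:3]@d
def atz(ray,z): o,d=ray; return o+d*(z-o[2])/d[2]
def tri(*rays):
    A=0;b=0
    for o,d in rays:
        P=np.eye(3)-np.outer(d,d); A=A+P; b=b+P@o
    p=np.linalg.solve(A,b)
    return p,[float(np.linalg.norm((np.eye(3)-np.outer(d,d))@(p-o))) for o,d in rays]
E
python3 - <<'E'
from h import *
np.set_printoptions(precision=4,suppress=True)
s=read_state(); print(s["position"],s["tcp_rot"],s["time_s"],tips_ahead)
for n in ["side","top","wrist"]:
    s=read_state(); c=capture(n); cv2.imwrite(f"pics/{n}0.png",c["img"][:,:,::-1])
    for t in ["dock","tray_handle","pin","rest","rest_seat","pad_face","tart1","tart2","buffer","plates"]:
        for l in landmark_of(n,t)[:3]:
            r=ray_wrist(c,l["point"],s) if n=="wrist" else ray_fixed(c,l["point"])
            z={"tray_handle":.056,"pin":.016,"rest_seat":.05,"pad_face":.034,"tart1":.028,"tart2":.028,"buffer":.016}.get(t,0)
            print(n,t,np.round(l["point"],1),round(l["p"],2),atz(r,z))
E
```

```text
pics
[ 0.2385 -0.5769  0.2406] [[ 0.9242  0.3819 -0.0005]
 [ 0.3819 -0.9242  0.0021]
 [ 0.0004 -0.0021 -1.    ]] 0.0 0.019
side dock [227.  312.6] 0.78 [0.4588 0.0139 0.    ]
side tray_handle [207.7 316.5] 0.91 [0.4539 0.0104 0.056 ]
side pin [217.9 290.3] 0.56 [0.5131 0.0108 0.016 ]
side pin [185.1 221.4] 0.5 [ 0.7102 -0.0836  0.016 ]
side rest [184.4 311. ] 0.85 [ 0.4851 -0.1582  0.    ]
side rest [180.4 385.3] 0.8 [ 0.2894 -0.2194  0.    ]
side rest_seat [172.8 316.3] 0.85 [ 0.4723 -0.1412  0.05  ]
side rest_seat [147.5 329.1] 0.74 [ 0.4525 -0.2762  0.05  ]
side rest_seat [165.2 390.3] 0.58 [ 0.2847 -0.2186  0.05  ]
side pad_face [187.4 228. ] 0.89 [ 0.6826 -0.0534  0.034 ]
side tart1 [210.4 261.7] 0.72 [0.5817 0.0117 0.028 ]
side tart2 [210.4 261.7] 0.72 [0.5817 0.0117 0.028 ]
side buffer [189.8 223.9] 0.84 [ 0.698  -0.0651  0.016 ]
side buffer [231.9 180.6] 0.63 [0.7467 0.1105 0.016 ]
side buffer [190.2 273.7] 0.32 [ 0.5733 -0.0899  0.016 ]
side plates [255.3 235.1] 0.95 [0.612 0.142 0.   ]
top dock [239.5 272.1] 0.66 [0.4495 0.0146 0.    ]
top tray_handle [235.4 270.9] 0.82 [0.
[... 428 characters left out ...]
2 369.8] 0.52 [ 0.284  -0.2322  0.05  ]
top pad_face [148.3 307.7] 0.72 [ 0.6907 -0.0729  0.034 ]
top pad_face [127.9 245.4] 0.34 [0.7426 0.0943 0.034 ]
top tart1 [195.7 301.4] 0.61 [ 0.5631 -0.0589  0.028 ]
top tart1 [186.  278.7] 0.59 [0.5874 0.0011 0.028 ]
top tart2 [195.7 301.4] 0.61 [ 0.5631 -0.0589  0.028 ]
top tart2 [186.  278.7] 0.59 [0.5874 0.0011 0.028 ]
top buffer [149.5 309. ] 0.75 [ 0.6931 -0.0773  0.016 ]
top buffer [187.2 281.6] 0.53 [ 0.5872 -0.0066  0.016 ]
top buffer [229.9 340.8] 0.37 [ 0.4775 -0.1637  0.016 ]
top plates [176.4 224. ] 0.87 [0.6163 0.1487 0.    ]
wrist rest [65.7 57.7] 0.77 [ 0.2873 -0.2233 -0.    ]
wrist rest_seat [62.5 38.8] 0.79 [ 0.2865 -0.2307  0.05  ]
```

```bash
python3 - <<'E'
import cv2
a=cv2.imread("pics/top0.png"); cv2.imwrite("pics/top0c.png",cv2.resize(a[90:350,190:450],None,fx=2.3,fy=2.3,interpolation=cv2.INTER_CUBIC))
E
```

```text
(no output)
```

View pics/top0c.png

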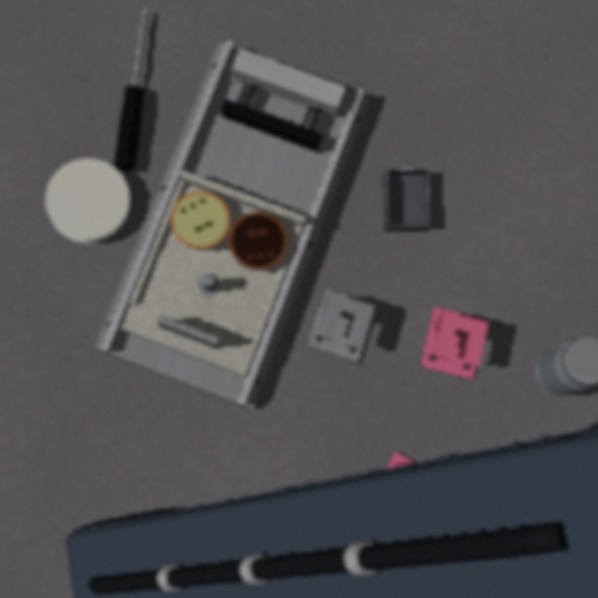

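View pics/side0.png

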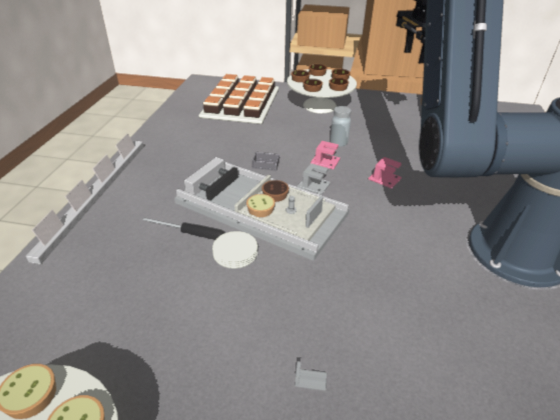

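The top picture (crop) shows the grey steel rest near pixel (231,340), the pink look-alikes at (241,388) and (306,370), the pin at (214,280) and the handle at (235,271). Candidates for the rest are grey (231,340), pink (241,388) and pink (306,370). The grey one fits: it is steel and about 155 mm to the right of the dock's centre line. I'll confirm it in a close wrist view.

```bash
python3 -m jog '[{"tx":3.4,"ty":-3.1,"tz":-0.5},{"tx":3.4,"ty":-3.1,"tz":-0.5},{"tx":3.4,"ty":-3.1,"tz":-0.5},{"tx":3.4,"ty":-3.1,"tz":-0.5},{"tx":3.4,"ty":-3.1,"tz":-0.5},{"tx":3.4,"ty":-3.1,"tz":-0.5},{"tx":3.4,"ty":-3.1,"tz":-0.5},{"tx":3.4,"ty":-3.1,"tz":-0.5}]'
python3 -m jog '[{"tx":3.4,"ty":-3.1},{"tx":3.4,"ty":-3.1},{"tx":3.4,"ty":-3.1},{"roll":0.145},{"roll":0.145},{"roll":0.145},{"roll":0.145},{"roll":0.132}]'
cat > look.py <<'E'
from h import *; import sys, time
np.set_printoptions(precision=4,suppress=True)
Z={"tray_handle":.056,"pin":.016,"rest_seat":.05,"pad_face":.034,"tart1":.028,"tart2":.028,"buffer":.016}
s=read_state(); c=capture("wrist"); cv2.imwrite(sys.argv[1],c["img"][:,:,::-1])
print(s["time_s"],s["position"],s["tcp_rot"],s["force"])
import pickle,os
L=pickle.load(open("rays.pkl","rb")) if os.path.exists("rays.pkl") else {}
for t in sys.argv[2:]:
    for l in landmark_of("wrist",t)[:3]:
        r=ray_wrist(c,l["point"],s); print(t,np.round(l["point"],1),round(l["p"],2),atz(r,Z.get(t,0)))
        L.setdefault(t,[]).append((s["time_s"],l["p"],r))
pickle.dump(L,open("rays.pkl","wb"))
E
python3 look.py pics/w1.png dock tray_handle pin rest rest_seat pad_face tart1 tart2
```

```text
1.65 [ 0.2387 -0.5776  0.2416] [[ 0.9242  0.3819 -0.    ]
 [ 0.3819 -0.9242  0.    ]
 [-0.     -0.     -1.    ]] [-0.0574  0.0643 -0.1118]
rest [67.6 57.1] 0.62 [ 0.2846 -0.2233 -0.    ]
rest_seat [60.2 38.3] 0.79 [ 0.2892 -0.2284  0.05  ]$[0]: bad value
$[0]: bad value
```

View pics/w1.png

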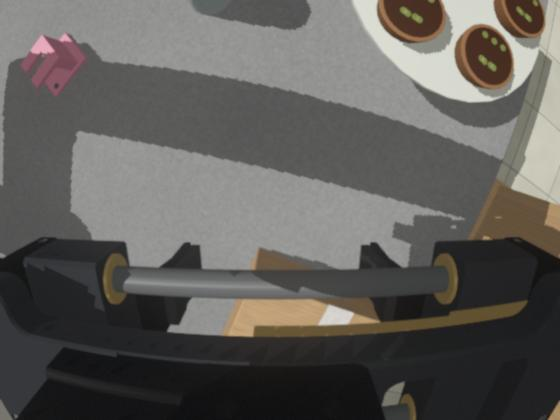

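This wrist view is from the start pose, with only a pink look-alike at (60,55). The move was refused, probably because each row needs all its keys.

```bash
python3 -m jog '[{"tx":3.4,"ty":-3.1,"tz":-0.5,"roll":0,"jaw":1},{"tx":3.4,"ty":-3.1,"tz":-0.5,"roll":0,"jaw":1},{"tx":3.4,"ty":-3.1,"tz":-0.5,"roll":0,"jaw":1},{"tx":3.4,"ty":-3.1,"tz":-0.5,"roll":0,"jaw":1},{"tx":3.4,"ty":-3.1,"tz":-0.5,"roll":0,"jaw":1},{"tx":3.4,"ty":-3.1,"tz":-0.5,"roll":0,"jaw":1},{"tx":3.4,"ty":-3.1,"tz":-0.5,"roll":0,"jaw":1},{"tx":3.4,"ty":-3.1,"tz":-0.5,"roll":0,"jaw":1}]'
```

```text
time_s: 2.9
position: [0.3959, -0.2429, 0.282]
tcp_rot: [[0.924, 0.381, 0.001], [0.381, -0.924, -0.0], [0.0, 0.001, -1.0]]
force: [0.7, 0.2, -0.2]
opening: 0.995
grasp_force: 0.0
```

```bash
rm -f rays.pkl; python3 -m jog '[{"tx":3.4,"ty":-3.1,"tz":0,"roll":0,"jaw":1},{"tx":3.4,"ty":-3.1,"tz":0,"roll":0,"jaw":1},{"tx":3.4,"ty":-3.1,"tz":0,"roll":0.14,"jaw":1},{"tx":0,"ty":0,"tz":0,"roll":0.145,"jaw":1},{"tx":0,"ty":0,"tz":0,"roll":0.145,"jaw":1},{"tx":0,"ty":0,"tz":0,"roll":0.145,"jaw":1},{"tx":0,"ty":0,"tz":0,"roll":0.14,"jaw":1},{"tx":0,"ty":0,"tz":0,"roll":0,"jaw":1}]'
python3 look.py pics/w1.png dock tray_handle pin rest rest_seat pad_face tart1 tart2
```

```text
time_s: 3.7
position: [0.4526, -0.1233, 0.2817]
tcp_rot: [[0.952, -0.305, 0.0], [-0.305, -0.952, -0.0], [0.0, 0.0, -1.0]]
force: [0.3, -0.5, 0.3]
opening: 1.002
grasp_force: 0.0
3.7 [ 0.4526 -0.1233  0.2817] [[ 0.9522 -0.3055  0.0003]
 [-0.3055 -0.9522 -0.0001]
 [ 0.0003  0.0001 -1.    ]] [ 0.291  -0.5424  0.3497]
tray_handle [223.2 172.3] 0.75 [0.455 0.015 0.056]
rest [163.8 300.1] 0.8 [ 0.4684 -0.1558  0.    ]
rest [144.3 392.3] 0.8 [ 0.4581 -0.2841  0.    ]
rest [270.  383.4] 0.62 [ 0.2832 -0.2298  0.    ]
rest_seat [165.9 306.1] 0.61 [ 0.4698 -0.1604  0.05  ]
rest_seat [148.9 406.2] 0.59 [ 0.455  -0.2838  0.05  ]
pad_face [ 20.  180.4] 0.66 [ 0.695  -0.0711  0.034 ]
tart1 [120. 151.] 0.79 [0.5862 0.006  0.028 ]
tart1 [119.9 203.5] 0.7 [ 0.561  -0.0593  0.028 ]
tart2 [120. 151.] 0.79 [0.5862 0.006  0.028 ]
tart2 [119.9 203.5] 0.7 [ 0.561  -0.0593  0.028 ]
```

View pics/w1.png

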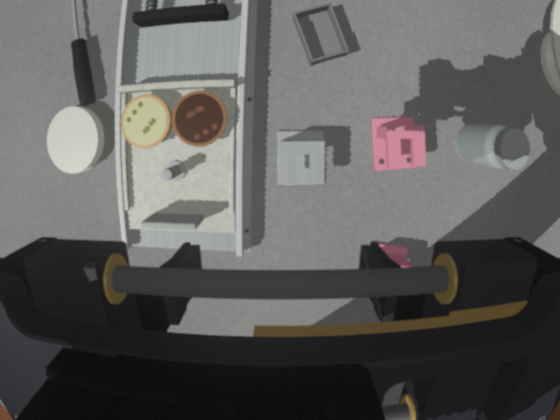

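The grey rest is at (158,302), the pink ones at (143,398) and (255,395), the pin at (172,172) and the handle at (222,172). Enlarging the grey one, and taking a second view from nearer the pin.

```bash
python3 -m jog '[{"tx":-0.5,"ty":-3.5,"tz":2,"roll":0,"jaw":1},{"tx":-0.5,"ty":-3.5,"tz":2,"roll":0,"jaw":1},{"tx":-0.5,"ty":-2,"tz":1,"roll":0,"jaw":1},{"tx":0,"ty":0,"tz":0,"roll":0,"jaw":1},{"tx":0,"ty":0,"tz":0,"roll":0,"jaw":1}]'
python3 look.py pics/w2.png tray_handle pin rest rest_seat pad_face
python3 - <<'E'
import cv2,numpy as np
a=cv2.imread("pics/w1.png")[110:210,240:340]; b=cv2.imread("pics/w2.png")
cv2.imwrite("pics/c.png",np.hstack([cv2.resize(a,(420,420),interpolation=cv2.INTER_CUBIC),cv2.resize(b,None,fx=1,fy=1)[:,:380]]))
E
```

```text
time_s: 4.65
position: [0.4661, -0.0332, 0.2316]
tcp_rot: [[0.953, -0.304, 0.0], [-0.304, -0.953, -0.001], [0.0, 0.001, -1.0]]
force: [-0.1, -0.5, 0.4]
opening: 0.997
grasp_force: 0.0
4.65 [ 0.4661 -0.0332  0.2316] [[ 0.9525 -0.3045  0.0002]
 [-0.3045 -0.9525 -0.0006]
 [ 0.0003  0.0005 -1.    ]] [-0.117  -0.524   0.3549]
tray_handle [225.5 238.9] 0.88 [0.4528 0.0155 0.056 ]
tray_handle [102.1 212. ] 0.36 [0.5798 0.0004 0.056 ]
pin [159.8 246.4] 0.95 [ 0.512  -0.0088  0.016 ]
rest [156.7 379.5] 0.92 [ 0.4686 -0.158   0.    ]
rest [141.2 472.1] 0.84 [ 0.4547 -0.2903  0.    ]
rest [101.8 273.2] 0.43 [ 0.5654 -0.0568  0.    ]
rest_seat [144.1 485.9] 0.91 [ 0.4571 -0.2777  0.05  ]
rest_seat [157.7 393.7] 0.82 [ 0.4717 -0.159   0.05  ]
pad_face [214.2 243.9] 0.49 [0.4578 0.0107 0.034 ]
```

View pics/c.png

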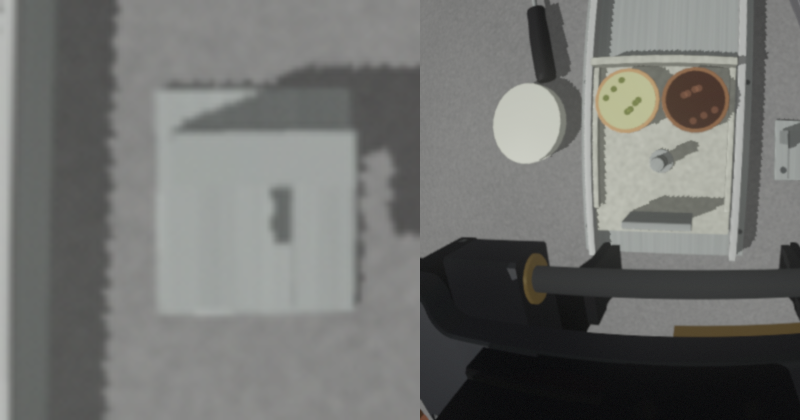

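The enlarged crop confirms the grey steel rest; its notch is not clear yet and needs a closer look. In the right half, the pin is at (157,240) and the handle at (222,240). Next I'll get the exact pin position and dock yaw from masks in three views.

```bash
python3 - <<'E'
from h import *
np.set_printoptions(precision=4,suppress=True)
P={}
for n in ["wrist","top","side"]:
    s=read_state(); c=capture(n)
    R=(lambda p:ray_wrist(c,p,s)) if n=="wrist" else (lambda p:ray_fixed(c,p))
    for t in ["pin","dock","tray_handle","buffer","tray"]:
        for m in trace(n,t)[:2]:
            M=m["pixels"]; rr,cc=np.nonzero(M)
            print(n,t,round(m["p"],2),m["bbox"],len(rr),end=" ")
            if t in("pin","tray_handle"):
                ce=(rr.mean(),cc.mean()); print(atz(R(ce),.05))
                if m["p"]>.5: P.setdefault(t,[]).append(R(ce))
            elif t=="dock" or t=="tray" or t=="buffer":
                cn=max(cv2.findContours(M.astype(np.uint8),0,1)[0],key=len)[:,0]
                z=.034 if t!="buffer" else .05
                W=np.array([atz(R((p[1],p[0])),z)[:2] for p in cn])*1000
                r=cv2.minAreaRect(W.astype(np.float32)); print("rect",np.round(r[0],1),np.round(r[1],1),round(r[2],2))
            else: print()
            if t=="tray_handle":
                W=np.array([atz(R(p),.06)[:2] for p in zip(rr,cc)]); w,V=np.linalg.eigh(np.cov(W.T)); v=V[:,1]; print("  long axis deg",np.degrees(np.arctan2(v[1],v[0])))
for t in P: print(t,tri(*P[t]))
E
```

```text
wrist pin 0.65 [228.2, 152.2, 25.7, 17.1] 447 [ 0.515  -0.0076  0.05  ]
wrist dock 0.88 [159.9, 1.0, 173.4, 259.9] 17214 rect [548.9 -19.4] [181.5 294.2] 70.44
wrist tray_handle 0.95 [172.3, 53.8, 146.4, 182.2] 17626 [ 0.5169 -0.0108  0.05  ]
  long axis deg 160.0697741984395
wrist tray 0.66 [172.7, 55.4, 144.0, 183.6] 17628 rect [530.7  -9.4] [155.  193.9] 70.1
top dock 0.65 [233.0, 109.6, 117.3, 130.5] 2655 rect [672.8 -63. ] [192.8 213.7] 71.61
top tray_handle 0.48 [301.4, 220.3, 7.5, 8.8] 16 [ 0.4866 -0.0723  0.05  ]
  long axis deg 133.9151043298561
top tray_handle 0.44 [286.8, 113.2, 53.8, 43.7] 1205 [ 0.7288 -0.0841  0.05  ]
  long axis deg 77.33778188668089
top buffer 0.96 [287.5, 111.0, 53.3, 47.7] 1179 rect [726.8 -82.6] [132.7  86.8] 70.23
top buffer 0.43 [233.4, 109.8, 117.3, 129.1] 2660 rect [667.9 -62.7] [188.  212.1] 70.11
side pin 0.55 [285.8, 197.4, 12.5, 12.2] 111 [0.5128 0.0042 0.05  ]
side dock 0.74 [179.0, 162.8, 173.0, 98.7] 4275 rect [594.2 -10. ] [212.9 401.8] 70.02
side tray_handle 0.64 [237.0, 172.1, 99.2, 68.6] 2242 [0.5014 0.0308 0.05  ]
  long axis deg 172.85068922024502
side tray_handle 0.34 [211.7, 232.3, 47.5, 38.0] 1359 [0.6009 0.1729 0.05  ]
  long axis deg 112.88858637407121
side buffer 0.72 [184.8, 158.6, 55.6, 38.4] 1238 rect [723.4 -67. ] [165.  108.8] 71.0
side tray 0.58 [259.8, 177.7, 34.4, 23.6] 445 rect [563.8 -66.7] [68.  88.8] 12.1
side tray 0.57 [234.4, 172.0, 100.6, 67.1] 2553 rect [528.7 -13.9] [166.3 214.8] 68.38
pin (array([ 0.5145, -0.0064,  0.0416]), [0.0001764848459285034, 0.00017648484592865875])
tray_handle (array([ 0.511 , -0.0072,  0.0185]), [0.00454301421806763, 0.0045430142180679445])
```

```bash
python3 -m jog '[{"tx":1.9,"ty":-2,"tz":2,"roll":0,"jaw":1},{"tx":1.82,"ty":-2,"tz":2,"roll":0.04,"jaw":1},{"tx":0,"ty":0,"tz":3,"roll":0,"jaw":1},{"tx":0,"ty":0,"tz":0,"roll":0,"jaw":1},{"tx":0,"ty":0,"tz":0,"roll":0,"jaw":1}]'
python3 look.py pics/w3.png pin tray_handle
python3 - <<'E'
from h import *
s=read_state(); c=capture("wrist")
for m in trace("wrist","pin")[:2]:
    rr,cc=np.nonzero(m["pixels"]); print(m["p"],m["bbox"],atz(ray_wrist(c,(rr.mean(),cc.mean()),s),.05))
# where the pin should appear
E
```

```text
time_s: 6.35
position: [0.5128, -0.0063, 0.1613]
tcp_rot: [[0.939, -0.344, -0.002], [-0.344, -0.939, 0.0], [-0.002, 0.0, -1.0]]
force: [0.2, 0.0, 1.4]
opening: 0.997
grasp_force: 0.0
6.35 [ 0.5128 -0.0063  0.1613] [[ 0.9391 -0.3437 -0.0022]
 [-0.3437 -0.9391  0.0005]
 [-0.0022  0.0003 -1.    ]] [0.1877 0.0286 1.4171]
pin [205.8 275.6] 0.85 [ 0.5142 -0.0025  0.016 ]
0.71 [262.8, 202.1, 32.6, 29.4] [ 0.51675375 -0.00566966  0.05      ]
```

View pics/w3.png

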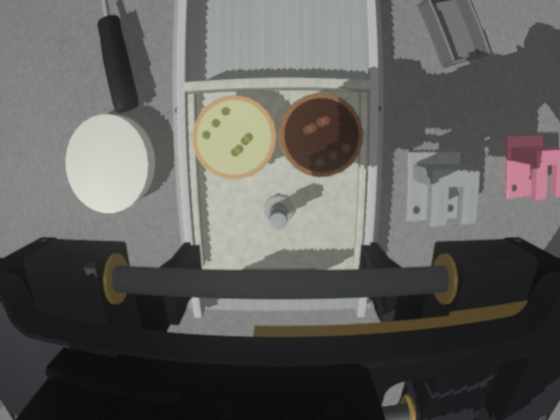

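The pin is at (208,278), between the tarts and centred under the gripper. The grey rest at (190,442) shows two prongs pointing down the picture, which is the −x side. Descending to grasp.

```bash
python3 -m jog '[{"tx":0.2,"ty":0,"tz":3,"roll":0,"jaw":1},{"tx":0,"ty":0,"tz":3,"roll":0,"jaw":1},{"tx":0,"ty":0,"tz":2.2,"roll":0,"jaw":1},{"tx":0,"ty":0,"tz":1.2,"roll":0,"jaw":1},{"tx":0,"ty":0,"tz":0.8,"roll":0,"jaw":1},{"tx":0,"ty":0,"tz":0,"roll":0,"jaw":0.6}]'
python3 -m jog '[{"tx":0,"ty":0,"tz":0,"roll":0,"jaw":0.3},{"tx":0,"ty":0,"tz":0,"roll":0,"jaw":0.1},{"tx":0,"ty":0,"tz":0,"roll":0,"jaw":0},{"tx":0,"ty":0,"tz":0,"roll":0,"jaw":0},{"tx":0,"ty":0,"tz":0,"roll":0,"jaw":0}]'
```

```text
time_s: 7.2
position: [0.5154, -0.0072, 0.0594]
tcp_rot: [[0.939, -0.344, -0.0], [-0.344, -0.939, 0.0], [-0.0, 0.0, -1.0]]
force: [-0.1, 0.3, -0.6]
opening: 0.96
grasp_force: 0.0
time_s: 7.7
position: [0.5155, -0.0071, 0.0599]
tcp_rot: [[0.939, -0.344, 0.001], [-0.344, -0.939, -0.0], [0.001, -0.0, -1.0]]
force: [0.7, -0.3, 1.0]
opening: 0.542
grasp_force: 0.0
```

```bash
python3 -m jog '[{"tx":0,"ty":0,"tz":0,"roll":0,"jaw":0},{"tx":0,"ty":0,"tz":0,"roll":0,"jaw":0},{"tx":0,"ty":0,"tz":0,"roll":0,"jaw":0},{"tx":0,"ty":0,"tz":0,"roll":0,"jaw":0},{"tx":0,"ty":0,"tz":0,"roll":0,"jaw":0},{"tx":0,"ty":0,"tz":0,"roll":0,"jaw":0}]'
```

```text
time_s: 8.3
position: [0.5155, -0.0068, 0.0596]
tcp_rot: [[0.939, -0.344, 0.0], [-0.344, -0.939, 0.0], [0.0, -0.0, -1.0]]
force: [0.6, 2.4, 0.4]
opening: 0.152
grasp_force: 30.0
```

```bash
python3 -m jog '[{"tx":0,"ty":0,"tz":-1,"roll":0,"jaw":0},{"tx":0,"ty":0,"tz":-1,"roll":0,"jaw":0},{"tx":0,"ty":0,"tz":-1.5,"roll":0,"jaw":0},{"tx":0,"ty":0,"tz":-2,"roll":0,"jaw":0},{"tx":0,"ty":0,"tz":-3,"roll":0,"jaw":0},{"tx":0,"ty":0,"tz":-3,"roll":0,"jaw":0},{"tx":0,"ty":0,"tz":0,"roll":0,"jaw":0}]'
python3 look.py pics/w4.png rest rest_seat pin
python3 - <<'E'
import cv2
a=cv2.imread("pics/w4.png"); cv2.imwrite("pics/w4c.png",cv2.resize(a[100:300,240:480],None,fx=3,fy=3,interpolation=cv2.INTER_CUBIC))
E
```

```text
time_s: 9.0
position: [0.5177, -0.0079, 0.1791]
tcp_rot: [[0.939, -0.343, 0.009], [-0.343, -0.939, -0.003], [0.009, -0.0, -1.0]]
force: [1.1, -0.0, -1.1]
opening: 0.15
grasp_force: 30.0
9.0 [ 0.5177 -0.0079  0.1791] [[ 0.9392 -0.3434  0.0086]
 [-0.3434 -0.9392 -0.0028]
 [ 0.009  -0.0003 -1.    ]] [ 1.0848 -0.0255 -1.096 ]
rest [173.3 511.3] 0.86 [ 0.456  -0.2814  0.    ]
rest [303.1 489.7] 0.84 [ 0.2913 -0.2251  0.    ]
rest [195.4 425.8] 0.57 [ 0.4694 -0.1583  0.    ]
rest_seat [181.9 536.4] 0.77 [ 0.4548 -0.2782  0.05  ]
rest_seat [202.9 445.1] 0.75 [ 0.4727 -0.1566  0.05  ]
pin [242.1 278.5] 0.59 [0.4812 0.0071 0.016 ]
```

View pics/w4c.png

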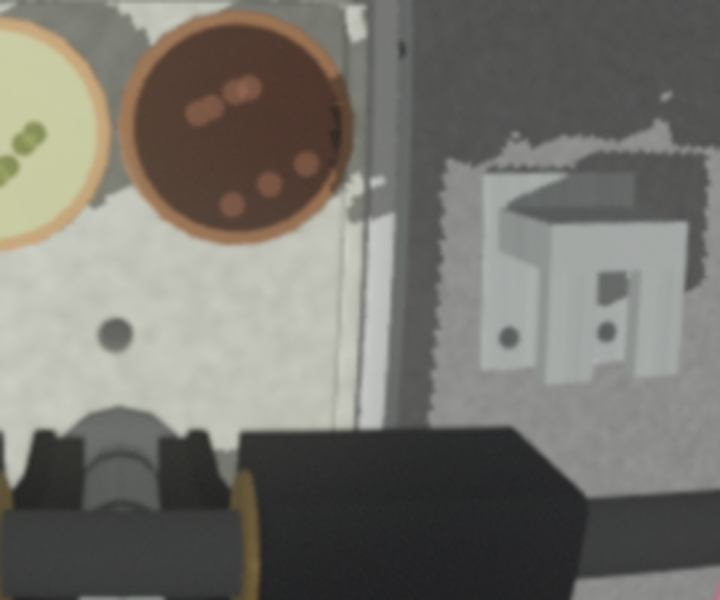

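The pin is held clear of the tray; its hole shows at crop (115,334). The fork's top face has corners at about (548,222), (687,220), (680,374) and (545,383). The notch spans x 597–633, is closed at y 272 and opens downwards.

```bash
python3 - <<'E'
from h import *
np.set_printoptions(precision=4,suppress=True)
s=read_state(); c=capture("wrist")
W=lambda x,y,z=.05: atz(ray_wrist(c,(100+(y+.5)/3-.5,240+(x+.5)/3-.5),s),z)[:2]
tl,tr,br,bl=W(548,222),W(687,220),W(680,374),W(545,383)
print(tl,tr,br,bl)
print("w",np.linalg.norm(tr-tl),np.linalg.norm(br-bl),"len",np.linalg.norm(tl-bl),np.linalg.norm(tr-br))
n1,n2=W(597,272),W(628,272); print("notch closed",n1,n2)
m1,m2=W(597,376),W(632,376); print(m1,m2,"notch w",np.linalg.norm(n1-n2),np.linalg.norm(m1-m2))
for a,b in[(bl,tl),(br,tr),(m1,n1),(m2,n2)]: d=b-a; print("x dir deg",np.degrees(np.arctan2(d[1],d[0])))
for a,b in[(tl,tr),(bl,br)]: d=b-a; print("-y dir +90",np.degrees(np.arctan2(d[1],d[0]))+90)
yaw=np.mean([np.arctan2(*(d[::-1])) for d in(tl-bl,tr-br)]+[np.arctan2(*(d[::-1]))+np.pi/2 for d in(tr-tl,br-bl)])
u=np.array([np.cos(yaw),np.sin(yaw)])
print("yaw",np.degrees(yaw),"seat from notch",(n1+n2+m1+m2)/4-0, "from front mid+22",(bl+br)/2+22e-3*u,"closed-13",(n1+n2)/2-13e-3*u)
for r in landmark_of("wrist","rest_seat"): 
    if abs(r["point"][1]-445)<20: print(r["point"],atz(ray_wrist(c,r["point"],s),.05))
hole=W(115,334,.028); print("hole",hole, W(115,334,.016))
import pickle
rs=[r for t,p,r in pickle.load(open("rays.pkl","rb"))["rest_seat"] if abs(atz(r,.05)[1]+.158)<.01]
print(tri(*rs))
print(s["position"],np.array(s["tcp_rot"]))
E
```

```text
[ 0.5037 -0.137 ] [ 0.489  -0.1849] [ 0.4407 -0.1719] [ 0.4558 -0.124 ]
w 0.05005802608074417 0.05026193064247953 len 0.04967570920671038 0.0500026287325497
notch closed [ 0.4837 -0.1492] [ 0.4801 -0.1598]
[ 0.4514 -0.1419] [ 0.4468 -0.1541] notch w 0.011208203503848366 0.013116378124404844
x dir deg -15.202138428489548
x dir deg -14.98166348600944
x dir deg -12.760272423133943
x dir deg -9.636866287667775
-y dir +90 -17.058032443068868
-y dir +90 -17.422984144562193
yaw -16.166204625532508 seat from notch [ 0.4655 -0.1512] from front mid+22 [ 0.4694 -0.1541] closed-13 [ 0.4694 -0.1509]
[200.5, 449.1] [ 0.4707 -0.1577  0.05  ]
hole [ 0.5102 -0.0036] [ 0.5073 -0.0025]
(array([ 0.4694, -0.161 ,  0.0415]), [0.0007509064743674111, 0.0010539411458816092, 0.0004626732826087108])
[ 0.5142 -0.0071  0.174 ] [[ 0.9391 -0.3437 -0.0022]
 [-0.3437 -0.9391  0.0002]
 [-0.0021  0.0006 -1.    ]]
```

```bash
cat > f.py <<'E'
from h import *
np.set_printoptions(precision=4,suppress=True)
c=capture("wrist"); cur=read_state()
s=dict(position=[0.5177,-0.0079,0.1791],tcp_rot=[[.9392,-.3434,.0086],[-.3434,-.9392,-.0028],[.009,-.0003,-1]])
W=lambda x,y,z=.05: atz(ray_wrist(c,(100+(y+.5)/3-.5,240+(x+.5)/3-.5),s),z)[:2]
tl,tr,br,bl=W(548,222),W(687,220),W(680,374),W(545,383)
n1,n2=W(597,272),W(640,272); m1,m2=W(597,376),W(636,376)
A=lambda d:np.degrees(np.arctan2(d[1],d[0]))
print([A(d) for d in (tl-bl,tr-br)],[A(d)+90 for d in(tr-tl,br-bl)],"notch w",np.linalg.norm(n1-n2),np.linalg.norm(m1-m2))
yaw=np.radians(np.mean([A(d) for d in (tl-bl,tr-br)]+[A(d)+90 for d in(tr-tl,br-bl)])); u=np.array([np.cos(yaw),np.sin(yaw)])
print(np.degrees(yaw),"front+22",(bl+br)/2+.022*u,"closed-13",(n1+n2)/2-.013*u,"corners",(tl+tr+bl+br)/4+(22-25)*1e-3*u)
print("hole",W(115,334,.028))
print(cur["position"],cur["tcp_rot"])
E
python3 f.py
```

```text
[np.float64(-15.473067432897386), np.float64(-15.37185163738729)] [np.float64(-17.03375872867005), np.float64(-17.394203668517065)] notch w 0.015952669899771815 0.01490502139368205
-16.318220366867948 front+22 [ 0.4719 -0.1575] closed-13 [ 0.4717 -0.1566] corners [ 0.4723 -0.1572]
hole [ 0.514  -0.0044]
[ 0.5145 -0.007   0.1734] [[ 0.939  -0.3438 -0.0028]
 [-0.3438 -0.939   0.0005]
 [-0.0028  0.0005 -1.    ]]
```

```bash
python3 -m jog '[{"tx":-1,"ty":3.2,"tz":0,"roll":0,"jaw":0},{"tx":-1,"ty":3.2,"tz":0,"roll":0,"jaw":0},{"tx":-1,"ty":3.2,"tz":0,"roll":0,"jaw":0},{"tx":-1,"ty":3.2,"tz":0,"roll":0,"jaw":0},{"tx":-0.8,"ty":3.2,"tz":0,"roll":-0.065,"jaw":0},{"tx":0,"ty":0,"tz":1,"roll":0,"jaw":0},{"tx":0,"ty":0,"tz":0,"roll":0,"jaw":0},{"tx":0,"ty":0,"tz":0,"roll":0,"jaw":0}]'
python3 -m jog '[{"tx":0,"ty":0,"tz":0,"roll":0,"jaw":0},{"tx":0,"ty":0,"tz":0,"roll":0,"jaw":0}]'
python3 look.py pics/w5.png rest_seat rest pin
python3 - <<'E'
import cv2
a=cv2.imread("pics/w5.png"); cv2.imwrite("pics/w5c.png",cv2.resize(a[100:300,180:400],None,fx=3,fy=3,interpolation=cv2.INTER_CUBIC))
E
```

```text
time_s: 10.15
position: [0.4152, -0.1401, 0.1639]
tcp_rot: [[0.959, -0.282, -0.001], [-0.282, -0.959, 0.001], [-0.002, -0.001, -1.0]]
force: [-0.3, -1.0, -0.1]
opening: 0.147
grasp_force: 30.0
time_s: 10.35
position: [0.4158, -0.1401, 0.1646]
tcp_rot: [[0.96, -0.281, 0.0], [-0.281, -0.96, -0.0], [0.0, -0.0, -1.0]]
force: [-0.4, -0.8, -0.3]
opening: 0.151
grasp_force: 30.0
10.35 [ 0.4158 -0.1401  0.1646] [[ 0.9598 -0.2805  0.0002]
 [-0.2805 -0.9598 -0.    ]
 [ 0.0002 -0.     -1.    ]] [-0.3797 -0.8372 -0.3189]
rest_seat [124.4 430.8] 0.8 [ 0.4558 -0.284   0.05  ]
rest_seat [146.3 282.6] 0.59 [ 0.4689 -0.1576  0.05  ]
rest_seat [141.3 282.4] 0.37 [ 0.4727 -0.1586  0.05  ]
rest [126.6 410.8] 0.95 [ 0.4533 -0.2855  0.    ]
rest [141.1 278.2] 0.76 [ 0.4724 -0.1547  0.    ]
pin [246.5 277.6] 0.94 [ 0.3778 -0.1265  0.016 ]
```

View pics/w5c.png

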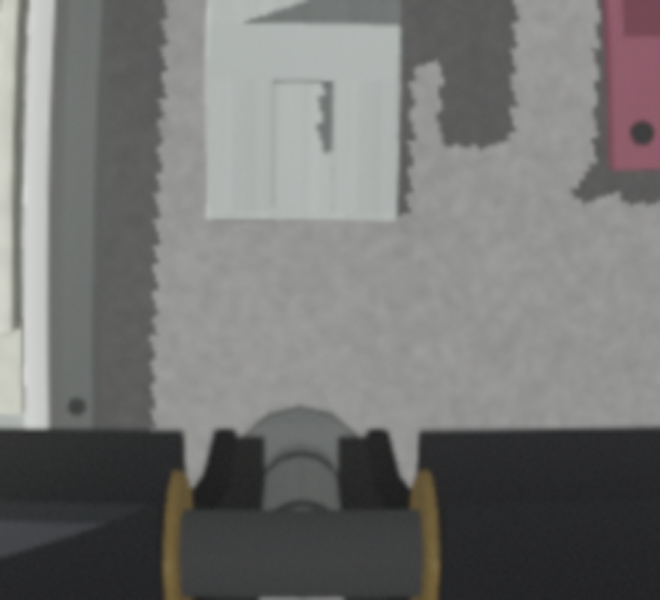

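The grey fork is squarely ahead. Its front edge is at crop y 217, the notch spans x 273–334 and closes at y 82. The pin hangs at x 302, nearly in line with it.

```bash
python3 - <<'E'
from h import *
np.set_printoptions(precision=4,suppress=True)
c=capture("wrist"); s=read_state()
p=np.array([.4158,-.1401]); s["position"]=[.4158,-.1401,.1646]
R=np.array([[.9598,-.2805],[-.2805,-.9598]])
W=lambda x,y,z=.05: R.T@(atz(ray_wrist(c,(100+(y+.5)/3-.5,180+(x+.5)/3-.5),s),z)[:2]-p)*1000
for q in[(206,217),(398,217),(400,24),(207,24),(273,82),(334,82),(273,217),(334,217)]: print(q,W(*q))
print("tool y for pin at collar z .135",W(301,410,.135))
print(read_state()["position"])
E
```

```text
(206, 217) [ 35.4596 -25.3948]
(398, 217) [35.4108 25.7985]
(400, 24) [86.8191 25.8518]
(207, 24) [ 86.849 -24.555]
(273, 82) [71.2232 -7.3424]
(334, 82) [71.2126  8.5995]
(273, 217) [35.3425 -7.5096]
(334, 217) [35.3293  8.709 ]
tool y for pin at collar z .135 [10.0041 -0.049 ]
[ 0.4155 -0.1406  0.1647]
```

```bash
python3 -m jog '[{"tx":3,"ty":0.05,"tz":0,"roll":0,"jaw":0},{"tx":2.95,"ty":0,"tz":1,"roll":0,"jaw":0},{"tx":0,"ty":0,"tz":2,"roll":0,"jaw":0},{"tx":0,"ty":0,"tz":1,"roll":0,"jaw":0},{"tx":0,"ty":0,"tz":1,"roll":0,"jaw":0},{"tx":0,"ty":0,"tz":1,"roll":0,"jaw":0},{"tx":0,"ty":0,"tz":1,"roll":0,"jaw":0},{"tx":0,"ty":0,"tz":0.3,"roll":0,"jaw":0}]'
python3 -m jog '[{"tx":0,"ty":0,"tz":0.4,"roll":0,"jaw":0},{"tx":0,"ty":0,"tz":0.3,"roll":0,"jaw":0},{"tx":0,"ty":0,"tz":0,"roll":0,"jaw":0}]'
```

```text
time_s: 11.4
position: [0.4715, -0.1578, 0.0906]
tcp_rot: [[0.959, -0.282, -0.002], [-0.282, -0.959, 0.001], [-0.002, -0.0, -1.0]]
force: [0.3, 0.4, -1.0]
opening: 0.151
grasp_force: 30.0
time_s: 11.7
position: [0.4722, -0.1581, 0.0844]
tcp_rot: [[0.959, -0.282, -0.0], [-0.282, -0.959, 0.0], [-0.0, -0.0, -1.0]]
force: [-0.0, -0.1, -0.8]
opening: 0.15
grasp_force: 30.0
```

```bash
python3 -m jog '[{"tx":0,"ty":0,"tz":0.15,"roll":0,"jaw":0},{"tx":0,"ty":0,"tz":0.1,"roll":0,"jaw":0},{"tx":0,"ty":0,"tz":0,"roll":0,"jaw":0}]'
```

```text
time_s: 12.0
position: [0.4722, -0.1581, 0.0821]
tcp_rot: [[0.959, -0.282, 0.0], [-0.282, -0.959, -0.0], [0.0, 0.0, -1.0]]
force: [-0.6, 0.0, 0.1]
opening: 0.151
grasp_force: 30.0
```

```bash
python3 -m jog '[{"tx":0,"ty":0,"tz":0.05,"roll":0,"jaw":0},{"tx":0,"ty":0,"tz":0,"roll":0,"jaw":0.18},{"tx":0,"ty":0,"tz":0,"roll":0,"jaw":0.25},{"tx":0,"ty":0,"tz":0,"roll":0,"jaw":0.5},{"tx":0,"ty":0,"tz":0,"roll":0,"jaw":0.5},{"tx":0,"ty":0,"tz":0,"roll":0,"jaw":0.5},{"tx":0,"ty":0,"tz":0,"roll":0,"jaw":0.5},{"tx":0,"ty":0,"tz":0,"roll":0,"jaw":0.5}]'
python3 -m jog '[{"tx":0,"ty":0,"tz":-1,"roll":0,"jaw":0.5},{"tx":0,"ty":0,"tz":-2,"roll":0,"jaw":0.5},{"tx":0,"ty":0,"tz":-3,"roll":0,"jaw":0.5},{"tx":-2,"ty":0,"tz":-3,"roll":0,"jaw":0.5},{"tx":-3,"ty":0,"tz":0,"roll":0,"jaw":0.5},{"tx":0,"ty":0,"tz":0,"roll":0,"jaw":0.5},{"tx":0,"ty":0,"tz":0,"roll":0,"jaw":0.5}]'
python3 look.py pics/w6.png pin rest_seat tray_handle pad_face
python3 - <<'E'
import cv2
a=cv2.imread("pics/w6.png"); cv2.imwrite("pics/w6c.png",cv2.resize(a[0:300,80:400],None,fx=2,fy=2,interpolation=cv2.INTER_CUBIC))
E
```

```text
time_s: 12.8
position: [0.4722, -0.1581, 0.0816]
tcp_rot: [[0.959, -0.282, 0.0], [-0.282, -0.959, 0.0], [0.0, -0.0, -1.0]]
force: [-1.0, -0.5, 0.3]
opening: 0.487
grasp_force: 0.0
time_s: 13.5
position: [0.4242, -0.144, 0.1723]
tcp_rot: [[0.959, -0.282, 0.001], [-0.282, -0.959, -0.001], [0.001, 0.0, -1.0]]
force: [0.2, 0.0, 0.1]
opening: 0.503
grasp_force: 0.0
13.5 [ 0.4242 -0.144   0.1723] [[ 0.9593 -0.2823  0.0012]
 [-0.2823 -0.9593 -0.0007]
 [ 0.0014  0.0004 -1.    ]] [0.2025 0.0106 0.1414]
pin [156.6 279.9] 0.71 [ 0.4669 -0.1564  0.016 ]
rest_seat [155.4 280.8] 0.89 [ 0.4702 -0.1581  0.05  ]
rest_seat [134.6 425.7] 0.65 [ 0.4556 -0.2846  0.05  ]
tray_handle [228.8 107.1] 0.96 [0.4562 0.0136 0.056 ]
pad_face [98.  91.2] 0.74 [ 0.5806 -0.0011  0.034 ]
```

View pics/w6c.png

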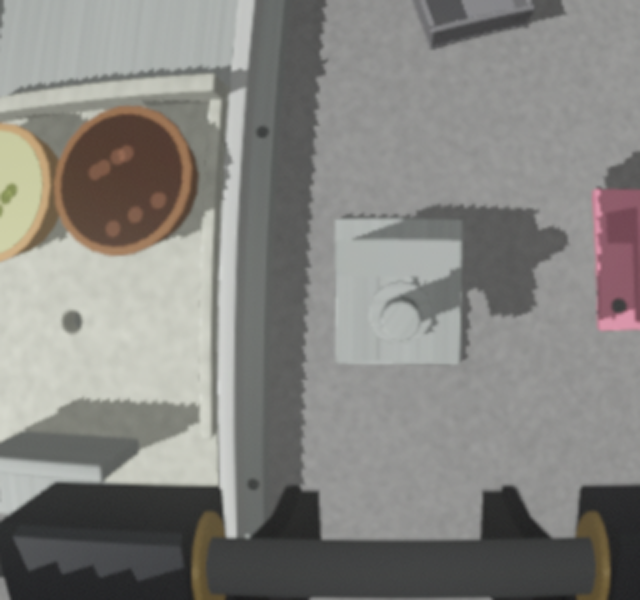

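The pin stands upright in the notch at crop (397,315), in the middle of the fork and let go. Now over to the handle, with a quarter turn to pinch across its thickness.

```bash
python3 -m jog '[{"tx":0,"ty":-3.2,"tz":0,"roll":0,"jaw":0.5},{"tx":0,"ty":-3.2,"tz":0,"roll":0,"jaw":0.7},{"tx":0,"ty":-3.2,"tz":0,"roll":0,"jaw":1},{"tx":-0.7,"ty":-3.2,"tz":0,"roll":0,"jaw":1},{"tx":-0.7,"ty":-3.3,"tz":0,"roll":0,"jaw":1},{"tx":0,"ty":0,"tz":0,"roll":-0.149,"jaw":1},{"tx":0,"ty":0,"tz":0,"roll":-0.149,"jaw":1},{"tx":0,"ty":0,"tz":0,"roll":-0.149,"jaw":1}]'
python3 -m jog '[{"tx":0,"ty":0,"tz":0,"roll":-0.149,"jaw":1},{"tx":0,"ty":0,"tz":0,"roll":-0.149,"jaw":1},{"tx":0,"ty":0,"tz":0,"roll":-0.149,"jaw":1},{"tx":0,"ty":0,"tz":0,"roll":-0.149,"jaw":1},{"tx":0,"ty":0,"tz":0,"roll":-0.149,"jaw":1},{"tx":0,"ty":0,"tz":0,"roll":-0.149,"jaw":1},{"tx":0,"ty":0,"tz":0,"roll":-0.149,"jaw":1},{"tx":0,"ty":0,"tz":0,"roll":-0.018,"jaw":1}]'
python3 -m jog '[{"tx":0,"ty":0,"tz":0,"roll":0,"jaw":1},{"tx":0,"ty":0,"tz":0,"roll":0,"jaw":1}]'
python3 look.py pics/w7.png tray_handle pad_face
```

```text
time_s: 14.55
position: [0.4567, 0.015, 0.1712]
tcp_rot: [[0.986, 0.168, -0.0], [0.168, -0.986, 0.0], [-0.0, -0.0, -1.0]]
force: [-0.1, 1.6, -0.4]
opening: 0.979
grasp_force: 0.0
time_s: 15.35
position: [0.4566, 0.0144, 0.1712]
tcp_rot: [[0.341, 0.94, -0.0], [0.94, -0.341, 0.0], [-0.0, -0.0, -1.0]]
force: [-0.3, 1.0, 0.6]
opening: 1.003
grasp_force: 0.0
time_s: 15.55
position: [0.4564, 0.0144, 0.1714]
tcp_rot: [[0.344, 0.939, -0.0], [0.939, -0.344, 0.0], [0.0, -0.0, -1.0]]
force: [-0.8, 0.2, 0.7]
opening: 0.997
grasp_force: 0.0
15.55 [0.4564 0.0144 0.1714] [[ 0.3437  0.9391 -0.0001]
 [ 0.9391 -0.3437  0.0001]
 [ 0.     -0.0002 -1.    ]] [-0.7522  0.2204  0.7306]
tray_handle [216.1 281. ] 0.62 [0.4562 0.0142 0.056 ]
pad_face [207.7 514.1] 0.88 [ 0.6938 -0.0694  0.034 ]
```

```bash
python3 -m jog '[{"tx":0,"ty":0,"tz":4,"roll":0,"jaw":1},{"tx":0,"ty":0,"tz":3,"roll":0,"jaw":1},{"tx":0,"ty":0,"tz":2,"roll":0,"jaw":1},{"tx":0,"ty":0,"tz":1.3,"roll":0,"jaw":1},{"tx":0,"ty":0,"tz":0.9,"roll":0,"jaw":0.6},{"tx":0,"ty":0,"tz":0,"roll":0,"jaw":0.4},{"tx":0,"ty":0,"tz":0,"roll":0,"jaw":0.25},{"tx":0,"ty":0,"tz":0,"roll":0,"jaw":0}]'
python3 -m jog '[{"tx":0,"ty":0,"tz":0,"roll":0,"jaw":0},{"tx":0,"ty":0,"tz":0,"roll":0,"jaw":0},{"tx":0,"ty":0,"tz":0,"roll":0,"jaw":0},{"tx":0,"ty":0,"tz":0,"roll":0,"jaw":0},{"tx":0,"ty":0,"tz":0,"roll":0,"jaw":0},{"tx":0,"ty":0,"tz":0,"roll":0,"jaw":0},{"tx":0,"ty":0,"tz":0,"roll":0,"jaw":0}]'
```

```text
time_s: 16.5
position: [0.4568, 0.0143, 0.0602]
tcp_rot: [[0.342, 0.94, 0.002], [0.94, -0.342, -0.0], [0.0, 0.002, -1.0]]
force: [-0.2, -0.2, -0.2]
opening: 0.724
grasp_force: 0.0
time_s: 17.2
position: [0.457, 0.0142, 0.0596]
tcp_rot: [[0.342, 0.94, 0.002], [0.94, -0.342, -0.0], [0.0, 0.002, -1.0]]
force: [1.1, -0.4, 0.4]
opening: 0.09
grasp_force: 30.0
```

```bash
python3 -m jog '[{"tx":0,"ty":0.2,"tz":0,"roll":0,"jaw":0},{"tx":0,"ty":0.4,"tz":0,"roll":0,"jaw":0},{"tx":0,"ty":0.6,"tz":0,"roll":0,"jaw":0},{"tx":0,"ty":0.8,"tz":0,"roll":0,"jaw":0},{"tx":0,"ty":0.8,"tz":0,"roll":0,"jaw":0},{"tx":0,"ty":0.6,"tz":0,"roll":0,"jaw":0},{"tx":0,"ty":0.4,"tz":0,"roll":0,"jaw":0},{"tx":0,"ty":0.2,"tz":0,"roll":0,"jaw":0}]'
python3 -m jog '[{"tx":0,"ty":0.3,"tz":0,"roll":0,"jaw":0},{"tx":0,"ty":0.3,"tz":0,"roll":0,"jaw":0},{"tx":0,"ty":0.3,"tz":0,"roll":0,"jaw":0},{"tx":0,"ty":0.3,"tz":0,"roll":0,"jaw":0}]'
python3 look.py pics/w8.png tray_handle pad_face
```

```text
time_s: 18.0
position: [0.4886, 0.0023, 0.0595]
tcp_rot: [[0.342, 0.94, -0.011], [0.94, -0.342, 0.003], [-0.001, -0.012, -1.0]]
force: [-8.9, 2.9, 12.2]
opening: 0.093
grasp_force: 30.1
time_s: 18.4
position: [0.4993, -0.0016, 0.0595]
tcp_rot: [[0.341, 0.94, -0.012], [0.94, -0.341, 0.003], [-0.001, -0.013, -1.0]]
force: [-8.3, 2.9, 10.2]
opening: 0.086
grasp_force: 30.1
18.4 [ 0.4993 -0.0016  0.0595] [[ 0.3415  0.9398 -0.0122]
 [ 0.9399 -0.3415  0.0031]
 [-0.0012 -0.0126 -0.9999]] [-8.2827  2.9422 10.2293]
tray_handle [273.2 283.2] 0.95 [ 0.5    -0.0014  0.056 ]
```

```bash
python3 -m jog '[{"tx":0,"ty":0.3,"tz":-0.1,"roll":0,"jaw":0},{"tx":0,"ty":0.3,"tz":-0.1,"roll":0,"jaw":0},{"tx":0,"ty":0.3,"tz":-0.1,"roll":0,"jaw":0},{"tx":0,"ty":0.3,"tz":0,"roll":0,"jaw":0}]'
```

```text
time_s: 18.95
position: [0.5166, -0.0076, 0.0621]
tcp_rot: [[0.342, 0.94, -0.001], [0.94, -0.342, 0.0], [-0.0, -0.001, -1.0]]
force: [-0.0, -0.1, -5.4]
opening: 0.094
grasp_force: 30.2
```

```bash
python3 -m jog '[{"tx":0,"ty":0,"tz":0.1,"roll":0,"jaw":0},{"tx":0,"ty":0,"tz":0.1,"roll":0,"jaw":0},{"tx":0,"ty":0,"tz":0,"roll":0,"jaw":0}]'
```

```text
time_s: 19.25
position: [0.5169, -0.0077, 0.0604]
tcp_rot: [[0.342, 0.94, 0.001], [0.94, -0.342, -0.0], [0.0, 0.001, -1.0]]
force: [-0.1, -0.5, -4.0]
opening: 0.089
grasp_force: 30.0
```

```bash
python3 -m jog '[{"tx":0,"ty":0,"tz":0.05,"roll":0,"jaw":0},{"tx":0,"ty":0.1,"tz":0,"roll":0,"jaw":0},{"tx":0,"ty":0.2,"tz":0,"roll":0,"jaw":0},{"tx":0,"ty":0.2,"tz":0,"roll":0,"jaw":0},{"tx":0,"ty":0,"tz":0,"roll":0,"jaw":0}]'
```

```text
time_s: 19.75
position: [0.5213, -0.0092, 0.0601]
tcp_rot: [[0.342, 0.94, 0.0], [0.94, -0.342, -0.0], [0.0, 0.0, -1.0]]
force: [-1.0, 0.7, -3.9]
opening: 0.093
grasp_force: 30.0
```

```bash
python3 -m jog '[{"tx":0,"ty":0.2,"tz":0,"roll":0,"jaw":0},{"tx":0,"ty":0.3,"tz":0,"roll":0,"jaw":0},{"tx":0,"ty":0.2,"tz":0,"roll":0,"jaw":0},{"tx":0,"ty":0,"tz":0,"roll":0,"jaw":0}]'
python3 -m jog '[{"tx":0,"ty":0.2,"tz":0,"roll":0,"jaw":0},{"tx":0,"ty":0.2,"tz":0,"roll":0,"jaw":0},{"tx":0,"ty":0,"tz":0,"roll":0,"jaw":0},{"tx":0,"ty":0,"tz":0,"roll":0,"jaw":0}]'
python3 -m jog '[{"tx":0,"ty":0.2,"tz":0,"roll":0,"jaw":0},{"tx":0,"ty":0.2,"tz":0,"roll":0,"jaw":0},{"tx":0,"ty":0,"tz":0,"roll":0,"jaw":0},{"tx":0,"ty":0,"tz":0,"roll":0,"jaw":0}]'
```

```text
time_s: 20.15
position: [0.5286, -0.0119, 0.0601]
tcp_rot: [[0.342, 0.94, 0.002], [0.94, -0.342, -0.0], [0.0, 0.002, -1.0]]
force: [0.2, -0.7, -4.1]
opening: 0.09
grasp_force: 30.0
time_s: 20.55
position: [0.5319, -0.0131, 0.0601]
tcp_rot: [[0.342, 0.94, 0.001], [0.94, -0.342, -0.0], [0.0, 0.001, -1.0]]
force: [0.5, 0.8, -3.2]
opening: 0.087
grasp_force: 30.0
time_s: 20.95
position: [0.5357, -0.0144, 0.0601]
tcp_rot: [[0.342, 0.94, 0.001], [0.94, -0.342, -0.0], [0.0, 0.001, -1.0]]
force: [-0.4, 0.3, -3.9]
opening: 0.091
grasp_force: 30.0
```

```bash
python3 -m jog '[{"tx":0,"ty":0.2,"tz":0,"roll":0,"jaw":0},{"tx":0,"ty":0.2,"tz":0,"roll":0,"jaw":0},{"tx":0,"ty":0,"tz":0,"roll":0,"jaw":0},{"tx":0,"ty":0,"tz":0,"roll":0,"jaw":0}]'
python3 -m jog '[{"tx":0,"ty":0.2,"tz":0,"roll":0,"jaw":0},{"tx":0,"ty":0.2,"tz":0,"roll":0,"jaw":0},{"tx":0,"ty":0,"tz":0,"roll":0,"jaw":0},{"tx":0,"ty":0,"tz":0,"roll":0,"jaw":0}]'
python3 look.py pics/w9.png tray_handle pad_face buffer
```

```text
time_s: 21.35
position: [0.5382, -0.0155, 0.0599]
tcp_rot: [[0.342, 0.94, -0.001], [0.94, -0.342, 0.0], [-0.0, -0.001, -1.0]]
force: [-3.5, 0.6, -2.7]
opening: 0.093
grasp_force: 30.0
time_s: 21.75
position: [0.5411, -0.0167, 0.0598]
tcp_rot: [[0.341, 0.94, -0.004], [0.94, -0.341, 0.001], [-0.001, -0.004, -1.0]]
force: [-5.6, 1.1, -1.1]
opening: 0.088
grasp_force: 30.0
21.75 [ 0.5411 -0.0167  0.0598] [[ 0.3413  0.9399 -0.0036]
 [ 0.9399 -0.3413  0.0007]
 [-0.0006 -0.0036 -1.    ]] [-5.5751  1.1156 -1.146 ]
tray_handle [273.1 284.1] 0.85 [ 0.5423 -0.0168  0.056 ]
tray_handle [233.2 148.5] 0.36 [0.4849 0.0256 0.056 ]
```

View pics/w9.png

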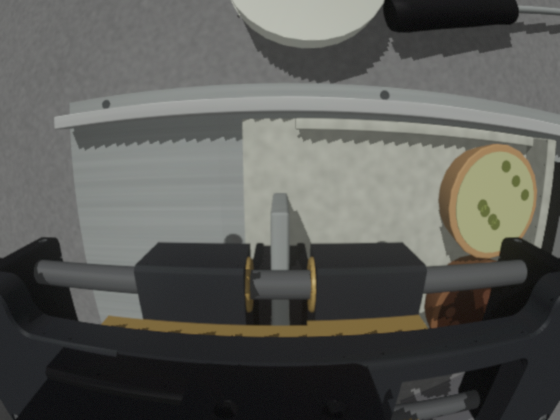

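The handle is pinched at (250,282), the tarts stand, and the rear of the tray is at the black pad at the right edge. The force is now rising along the buffer spring, so contact was at about 84 mm of advance. About 8–9 mm more to go.

```bash
python3 -m jog '[{"tx":0,"ty":0.2,"tz":0,"roll":0,"jaw":0},{"tx":0,"ty":0.2,"tz":0,"roll":0,"jaw":0},{"tx":0,"ty":0.2,"tz":0,"roll":0,"jaw":0},{"tx":0,"ty":0,"tz":0,"roll":0,"jaw":0},{"tx":0,"ty":0,"tz":0,"roll":0,"jaw":0}]'
python3 -m jog '[{"tx":0,"ty":0.2,"tz":0,"roll":0,"jaw":0},{"tx":0,"ty":0.1,"tz":0,"roll":0,"jaw":0},{"tx":0,"ty":0,"tz":0,"roll":0,"jaw":0},{"tx":0,"ty":0,"tz":0,"roll":0,"jaw":0}]'
```

```text
time_s: 22.45
position: [0.5438, -0.0179, 0.0596]
tcp_rot: [[0.341, 0.94, -0.01], [0.94, -0.341, 0.002], [-0.001, -0.01, -1.0]]
force: [-10.3, 1.5, 1.4]
opening: 0.086
grasp_force: 30.1
time_s: 22.85
position: [0.5449, -0.0184, 0.0596]
tcp_rot: [[0.341, 0.94, -0.013], [0.94, -0.341, 0.003], [-0.002, -0.013, -1.0]]
force: [-13.0, 2.8, 4.4]
opening: 0.089
grasp_force: 30.1
```

```bash
python3 -m jog '[{"tx":0,"ty":0.1,"tz":-0.05,"roll":0,"jaw":0},{"tx":0,"ty":0.1,"tz":-0.05,"roll":0,"jaw":0},{"tx":0,"ty":0,"tz":0,"roll":0,"jaw":0},{"tx":0,"ty":0,"tz":0,"roll":0,"jaw":0}]'
```

```text
time_s: 23.25
position: [0.5473, -0.0193, 0.0601]
tcp_rot: [[0.341, 0.94, -0.012], [0.94, -0.341, 0.003], [-0.002, -0.013, -1.0]]
force: [-11.7, 3.0, 0.5]
opening: 0.091
grasp_force: 30.1
```

```bash
python3 -m jog '[{"tx":0,"ty":0.1,"tz":-0.03,"roll":0,"jaw":0},{"tx":0,"ty":0.1,"tz":-0.03,"roll":0,"jaw":0},{"tx":0,"ty":0,"tz":0,"roll":0,"jaw":0},{"tx":0,"ty":0,"tz":0,"roll":0,"jaw":0}]'
python3 - <<'E'
from h import *
np.set_printoptions(precision=4,suppress=True)
P=[]
for n in["top","side"]:
    c=capture(n); cv2.imwrite(f"pics/{n}9.png",c["img"][:,:,::-1])
    for t in["pad_face","tray_handle","pin","rest_seat"]:
        for l in landmark_of(n,t)[:2]: print(n,t,l["point"],round(l["p"],2),atz(ray_fixed(c,l["point"]),{"pad_face":.034,"tray_handle":.056,"pin":.024,"rest_seat":.05}[t]))
a=cv2.imread("pics/top9.png")[100:260,210:410]; b=cv2.imread("pics/side9.png")[130:260,170:350]
cv2.imwrite("pics/fin.png",np.hstack([cv2.resize(a,(400,320)),cv2.resize(b,(400,320))]))
E
```

```text
time_s: 23.65
position: [0.5487, -0.0198, 0.0605]
tcp_rot: [[0.341, 0.94, -0.014], [0.94, -0.341, 0.003], [-0.002, -0.014, -1.0]]
force: [-11.9, 2.8, 0.2]
opening: 0.087
grasp_force: 30.1
top pad_face [139.5, 303.2] 0.56 [ 0.7147 -0.0605  0.034 ]
top pin [232.7, 340.2] 0.59 [ 0.4689 -0.1613  0.024 ]
top rest_seat [233.8, 391.9] 0.9 [ 0.4658 -0.2895  0.05  ]
top rest_seat [303.5, 370.3] 0.76 [ 0.2906 -0.2335  0.05  ]
side pad_face [182.4, 220.0] 0.62 [ 0.7085 -0.0701  0.034 ]
side pad_face [143.6, 339.1] 0.59 [ 0.4273 -0.3327  0.034 ]
side tray_handle [194.7, 280.9] 0.85 [ 0.5424 -0.0216  0.056 ]
side rest_seat [145.7, 330.2] 0.81 [ 0.4504 -0.2869  0.05  ]
side rest_seat [165.5, 389.9] 0.65 [ 0.2858 -0.2169  0.05  ]
```

View pics/fin.png

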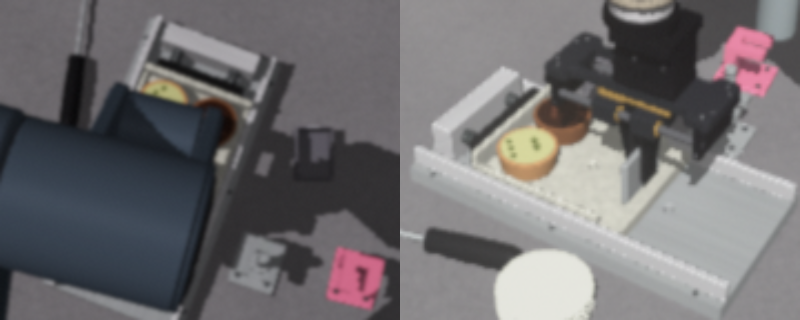

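Both tarts stand on the tray, the tray is against the black pad, and the pin is in the grey rest. The push is about 12 N with roughly 14 mm of pad travel. Now holding.

```bash
H='x'; python3 -m jog '[{"tx":0,"ty":0,"tz":0,"roll":0,"jaw":0},{"tx":0,"ty":0,"tz":0,"roll":0,"jaw":0},{"tx":0,"ty":0,"tz":0,"roll":0,"jaw":0},{"tx":0,"ty":0,"tz":0,"roll":0,"jaw":0},{"tx":0,"ty":0,"tz":0,"roll":0,"jaw":0},{"tx":0,"ty":0,"tz":0,"roll":0,"jaw":0},{"tx":0,"ty":0,"tz":0,"roll":0,"jaw":0},{"tx":0,"ty":0,"tz":0,"roll":0,"jaw":0}]'
python3 -m jog '[{"tx":0,"ty":0,"tz":0,"roll":0,"jaw":0},{"tx":0,"ty":0,"tz":0,"roll":0,"jaw":0},{"tx":0,"ty":0,"tz":0,"roll":0,"jaw":0},{"tx":0,"ty":0,"tz":0,"roll":0,"jaw":0},{"tx":0,"ty":0,"tz":0,"roll":0,"jaw":0},{"tx":0,"ty":0,"tz":0,"roll":0,"jaw":0},{"tx":0,"ty":0,"tz":0,"roll":0,"jaw":0},{"tx":0,"ty":0,"tz":0,"roll":0,"jaw":0}]'
python3 -m jog '[{"tx":0,"ty":0,"tz":0,"roll":0,"jaw":0},{"tx":0,"ty":0,"tz":0,"roll":0,"jaw":0},{"tx":0,"ty":0,"tz":0,"roll":0,"jaw":0},{"tx":0,"ty":0,"tz":0,"roll":0,"jaw":0},{"tx":0,"ty":0,"tz":0,"roll":0,"jaw":0},{"tx":0,"ty":0,"tz":0,"roll":0,"jaw":0},{"tx":0,"ty":0,"tz":0,"roll":0,"jaw":0},{"tx":0,"ty":0,"tz":0,"roll":0,"jaw":0}]'
python3 -c "
from rig import *
print(hand_in())"
```

```text
time_s: 24.95
position: [0.5487, -0.0198, 0.0606]
tcp_rot: [[0.341, 0.94, -0.014], [0.94, -0.341, 0.003], [-0.002, -0.014, -1.0]]
force: [-11.3, 2.7, 1.1]
opening: 0.09
grasp_force: 30.1
time_s: 25.75
position: [0.5487, -0.0198, 0.0605]
tcp_rot: [[0.341, 0.94, -0.014], [0.94, -0.341, 0.003], [-0.002, -0.014, -1.0]]
force: [-12.2, 1.5, 0.7]
opening: 0.09
grasp_force: 30.1
time_s: 26.55
position: [0.5487, -0.0198, 0.0606]
tcp_rot: [[0.341, 0.94, -0.014], [0.94, -0.341, 0.003], [-0.002, -0.014, -1.0]]
force: [-12.3, 2.2, 0.8]
opening: 0.087
grasp_force: 30.1
the job is handed in; nothing more can be done
None
```

Handed in at about 26.6 s: the pin hangs upright in the grey rest, both tarts stand, and the arm is still pressing the tray on the buffer at about 12 N on the wrist, some of it tray friction, with roughly 14 mm of pad travel; the hand-in returned no verdict.

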